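# Lay a casting in the blow-off cradle and fire the air gun at it

### The job

Dust off the resin casting that stands on the round turntable: lay it on its side in the sloping V-cradle of the blow-off station, one end against the end stop, setting it down rather than dropping it in, and let go of it. Then squeeze the red trigger of the fixed air gun right home against its grip, gripping trigger and grip together, hold it squeezed for about one and a half seconds, and release it so that it springs back. Do not pull the trigger while the cradle is empty, and leave the tin, cup and pot nearby where they stand.

Things in the scene. Friction and masses are not known exactly. Their poses are not given: they have to be found in the camera images.
- casting: Brown-and-black pitted resin cylinder, 58 to 60 mm across, 123 mm long, about 0.2 kg. Starts upright on the fixed turntable, a grey disc 186 mm across, its top 49 mm above the table. Origin: centre of its foot; z along its length to its top. Other such castings, standing on the table farther back, are fixed and not meant.
- casting_mid (a point): Middle of the casting, on its axis, 61 mm above its foot.
- cradle_seat (a point): Where the middle of a fully seated casting lies, on its axis, 85 mm above the table. Axes: x along the cradle up its slope, 25 degrees above level, away from the end stop; y level, across the cradle, towards the gun; z square off the cradle, up. The stop's face is at x = -61 mm, reaching from z = -49 to -5 mm. Either end of the casting may be at the stop.
- grip_squeeze (a point): Centre line of the gun's fixed black grip, 65 mm up from the barrel, 30 mm below the grip's top end. Axes: z along the grip to its free top, which leans 30 degrees from vertical away from the muzzle; y square to it, from trigger to grip back; x across the gun. Grip back face y = +12 mm, front y = -12 mm, 24 mm wide. Squeezed home, the trigger's outer face is at y = -27 mm.
- trigger_tip (a point): Free upper end of the red trigger, on its centre line; trigger 14 mm wide, 10 mm thick, hinged 72 mm below this beside the barrel. At rest this end's outer face stands at y = -44 mm, z = +20 mm of grip_squeeze. Trigger and grip measure 56 mm together at rest, 39 mm squeezed.
- trigger (a joint): Angle of the red trigger: 0 sprung out at rest, 0.23 rad squeezed right home. A spring pushes it back; at the tip it takes about 2 N to start and 5 N to hold home.
- gun_grip: The air gun's fixed black grip, 95 mm long. Origin: on the barrel's axis at the grip's root, 85 mm above the table; axes as grip_squeeze. The barrel runs level from here to the muzzle, which is 85 mm from the cradle's axis, beside the middle of a seated casting; a clamp 20 mm long, 44 mm wide, 105 mm high stands 40 mm in front of the grip's root.
- station: Blow-off station, screwed to the table: aluminium base plate 150 x 270 x 8 mm carrying the cradle on its -y side and the air gun on its +y side. Origin: centre of the underside; z up; the gun fires along -y; the cradle slopes up along +x.
- paint_tin: Bystander: paint tin, 68 mm across, 77 mm high. Origin: centre of its underside.
- mixing_cup: Bystander: white plastic mixing cup with a brown lower half, 70 mm across, 82 mm high. Origin: centre of its underside.
- pigment_pot: Bystander: dark pigment pot, 63 mm across, 70 mm high. Origin: centre of its underside.
- cradle: Two black V-saddles (90 degrees, each 14 mm long) on a spine. Origin: centre of the foot of a seated casting, 61 mm down-slope of cradle_seat, same axes. Saddles centred at x = 18 and 104 mm, reaching up to z = -14 mm and out to y = +-32 mm. Between them, x = 25 to 97 mm, the sides are free for fingers (spine 30 mm wide, below z = -43 mm).

How it is judged:
On the way, in this order (a step that is already met when the one before it is completed fails the run):
1. the casting lies on its side in the cradle, one end at the stop, and is let go (x of casting_mid in the frame of cradle_seat between -0.015 and 0.018 m and y of casting_mid in the frame of cradle_seat between -0.009 and 0.009 m and z of casting_mid in the frame of cradle_seat between -0.009 and 0.009 m and angle between the z axis of casting and the x axis of cradle_seat, either way round below 0.15 rad and contact force between the fingers and casting below 0.3 N and linear speed of casting below 0.02 m/s), for 0.3 s.
2. with the casting in the cradle, the trigger is squeezed home between the fingers (which bear on trigger and grip) and held for a second (x of casting_mid in the frame of cradle_seat between -0.015 and 0.018 m and y of casting_mid in the frame of cradle_seat between -0.009 and 0.009 m and z of casting_mid in the frame of cradle_seat between -0.009 and 0.009 m and angle between the z axis of casting and the x axis of cradle_seat, either way round below 0.15 rad and value of joint trigger above 0.18 rad and contact force between the fingers and gun_grip above 0.5 N), for 1 s.
3. the trigger is released and has sprung back (value of joint trigger below 0.03 rad), for 0.3 s.
At the end, for the whole second after the job is handed in: The casting lies still in the cradle: its middle within 9 mm of the seat sideways and in height, one end within 18 mm of the stop, its axis within 8 degrees of the cradle's; the trigger is back out (under 0.03 rad) (x of casting_mid in the frame of cradle_seat between -0.015 and 0.018 m and y of casting_mid in the frame of cradle_seat between -0.009 and 0.009 m and z of casting_mid in the frame of cradle_seat between -0.009 and 0.009 m and angle between the z axis of casting and the x axis of cradle_seat, either way round below 0.15 rad and linear speed of casting below 0.02 m/s and value of joint trigger below 0.03 rad); the robot touches nothing.
It fails at once if the trigger is pulled while the casting is not in the cradle (value of joint trigger above 0.1 rad and distance between casting_mid and cradle_seat above 0.04 m).
It fails at once if the casting is dropped (moves freely, out of the fingers, at over 0.45 m/s: a fall of about 1 cm) (contact force between the fingers and casting below 0.1 N and linear speed of casting above 0.45 m/s).
It fails at once if the paint tin is moved more than 3 cm or knocked over (distance of paint_tin from where it was at the start of the episode above 0.03 m or angle between paint_tin's own z axis and vertical above 0.4 rad).
It fails at once if the mixing cup is moved more than 3 cm or knocked over (distance of mixing_cup from where it was at the start of the episode above 0.03 m or angle between mixing_cup's own z axis and vertical above 0.4 rad).
It fails at once if the pigment pot is moved more than 3 cm or knocked over (distance of pigment_pot from where it was at the start of the episode above 0.03 m or angle between pigment_pot's own z axis and vertical above 0.4 rad).
It also fails if it takes over 42 s, if anything falls off the work surface, if the arm or the gripper's body presses on something with over 40 N, if the wrist force passes 120 N, or if a joint passes its speed limit or range.

### The arm

A 6-joint arm with a two-finger parallel gripper is mounted at the origin on a cart in front of the work surface, level with it; the furniture and walls round the work are solid. World frame = base frame: x ahead of the robot, y to its left, z up, the work surface at z = 0. Lengths are in m, angles in rad, forces in N, time in s.
With the tool pointing down it reaches from about 0.375 to 0.9 m from the base axis. Payload 3.1 kg.
Tool frame: the origin (TCP) lies midway between the tips of the shut fingers; the grasp point (between the pads) lies 19 mm behind it; z points along the fingers, y is the line along which they close (so a half turn about z gives the same grasp; the last joint's range is limited). The gripper opens to 87 mm and grips with 3 to 60 N. Pads are 19 mm wide; open, the fingers measure 117 mm over their backs; the gripper's body (75 mm by 190 mm) begins 51 mm behind the grasp point.
Start: joints at [-1.409, 0.527, 1.433, -0, 1.181, -0.178], TCP at [0.209, -0.589, 0.223] pointing down, gripper open.
Joint ranges: [-3.08, 3.08], [-0.75, 2.2], [0.22, 2.44], [-1.43, 4.57], [0, 2.65], [-2.85, 2.85]. Speed limits (rad/s): [2.79, 2.79, 3.14, 3.14, 3.14, 3.14].

### API

Orientations are given as a unit quaternion [x, y, z, w].
In Python, from rig import robot gives the robot as it stands. The module is installed in compiled form; this text tells all that it offers.
- The arm moves only by the tool play_rows, never from a script. Its arguments are lists of equal length, an entry for each row: "gripper": the closure, from -1 (fully open) to 1 (shut); "delta_pos": the shift along the tool's x, y, z in cm, a list of three; "turn": the turn, a rotation vector about the tool's x, y, z in rad, a list of three. A call has 1 to 12 rows; each row is the pose to reach, as a shift and turn from the pose commanded when the call began, along the tool's axes at that moment; what a row does not reach only later rows make up. A row lasts 1/8 s, in which the tool goes at most 62.5 mm and 10.7 degrees, less where a joint would pass 70% of its speed; a pose out of reach is approached as far as the arm can. A call with a gripper value outside its range is refused whole. The fingers move at their own pace and stop on an object; "squeeze" is the grip in N (left out, the last holds). Time passes only in rows, so rows that repeat a pose let the fingers close. It gives the time, the measured TCP pose, the force, the opening and the grip force at its end, in the units of the state.
- robot.get_obs(): the state, without advancing time (a new reading comes with each control period).
- robot.camera(name): name is "scene" or "top" or "wrist"; returns a dict with "color" (400x640x3 uint8, red, green, blue), "vfov" (degrees; the focal length in pixels is half the picture's height over the tangent of half this angle, whatever the lens; pixels are square), "cx", "cy" (the principal point, pixels), "R" (3x3) and "t" (3): a world point X has camera coordinates R X + t. Camera axes: x right, y down, z forward; pixel columns grow to the right and rows downward; lengths in m; the calibration is good to about 2 mm. The wrist camera is an equidistant fisheye: a pixel r from the principal point sees the ray r / f radians off the axis. A picture is of the moment at which its call begins. There is no depth.
- robot.hand_in(): hands the job in; it is judged then, once.
The state is a dict: "time": time; "q": joint angles; "joint_velocities": joint speeds; "joint_torque": joint torques, N m; "position": TCP position; "tool_rot": TCP orientation; "ft_force": force on the tool from outside, world axes, zero at the start; "moment": the same for the moment, N m; "grip_width": finger opening in m; "grip_force": force on a finger pad.
Only numpy, scipy, OpenCV 4.12 (cv2) and the standard library are available. Lean on these libraries where they do the work, as an engineer would, in place of code of your own. Each camera call takes 0.05 s, during which the arm holds its last target. There are 200 camera calls.

## Working session

There is one attempt and no reset: what is moved stays moved. The work goes in short steps, Python scripts to look and compute and a tool call to move; the robot and the scene stay as the last step left them, time stands still between calls to the robot, and variables do not carry over. Pictures are saved under pics/ and viewed, at most 10 in all, crops included, and the job is handed in when it is done.

Besides the shell and the picture viewer there is one more tool, called after "Request:" by a JSON object that holds its "api" and its "payload", one argument or row to a line. play_rows: Moves the arm, as the interface text tells. Its arguments: {"type":"object","properties":{"gripper":{"type":"array","items":{"type":"number"}},"delta_pos":{"type":"array","items":{"type":"array","items":{"type":"number"}}},"turn":{"type":"array","items":{"type":"array","items":{"type":"number"}}},"squeeze":{"type":"number"}},"required":["gripper","delta_pos","turn"]}

```bash
mkdir -p pics; ls; python3 - <<'E'
from rig import robot
import cv2,numpy as np,pickle
o=robot.get_obs();print(o)
d={}
for n in("scene","top","wrist"):
    c=robot.camera(n);d[n]=c;cv2.imwrite(f"pics/{n}0.png",c["color"][:,:,::-1])
    print(n,c["vfov"],c["cx"],c["cy"],np.round(c["R"],3).tolist(),np.round(c["t"],3))
pickle.dump(d,open("c0.pkl","wb"))
E
```

```text
pics
{'time': 0.0, 'q': array([-1.40855113e+00,  5.28463962e-01,  1.43392596e+00, -2.24857879e-05,
        1.18141736e+00, -1.78494022e-01]), 'joint_velocities': array([-0.00050643, -0.00050623,  0.00060989, -0.00058177,  0.00065998,
        0.00083481]), 'joint_torque': array([ 1.31328718e-03, -4.40029407e+01, -1.76595891e+01,  6.34506997e-02,
        5.82030870e-02, -1.55038115e-04]), 'position': array([ 0.20876635, -0.58830216,  0.22156549]), 'tool_rot': array([ 9.85520838e-01,  1.69550734e-01, -1.40002710e-06, -1.10736545e-03]), 'ft_force': array([ 0.44787805,  0.16362514, -0.01256387]), 'moment': array([-0.04561401, -0.05276552, -0.01571009]), 'grip_force': 0.0, 'grip_width': 0.08687228335755834}
scene 51.856694846157005 318.03804561747415 204.85422099758227 [[-0.739, -0.673, 0.006], [-0.46, 0.499, -0.735], [0.492, -0.546, -0.678]] [0.429 0.359 0.829]
top 44.772758546142754 321.3265090965574 205.4301715534664 [[-0.028, -1.0, -0.008], [-0.999, 0.028, -0.035], [0.035, 0.007, -0.999]] [0.047 0.545 1.633]
wrist 65.70646984690485 320.9372249068946 199.80391200876932 [[0.335, -0.942, -0.003], [-0.902, -0.321, 0.287], [-0.272, -0.093, -0.958]] [-0.622 -0.035  0.394]
```

View pics/top0.png

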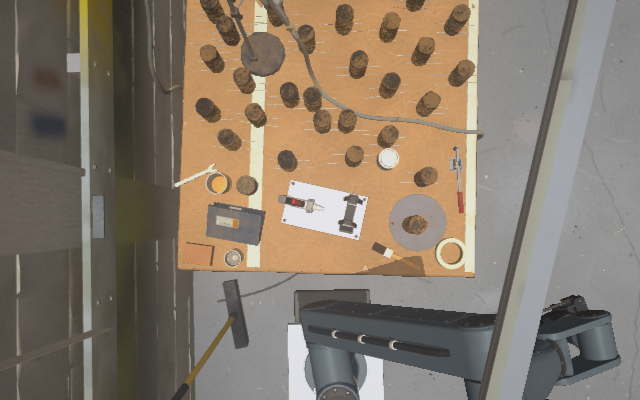

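View pics/scene0.png

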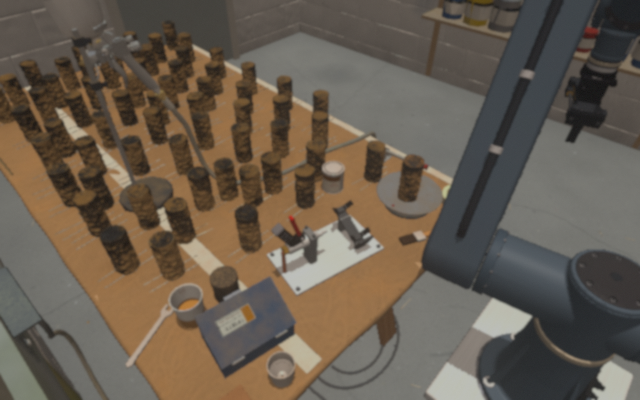

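The top view shows the station plate with corners near (292,180), (369,192), (358,240) and (280,226), with the gun on its left and the cradle at (350,213). The turntable with the casting is near (417,222). In the scene view the gun is at about (290,240), the cradle at (350,225) and the casting at (410,178). Next I'll enlarge both.

```bash
python3 - <<'E'
import cv2
a=cv2.imread("pics/top0.png")[165:265,270:460]
cv2.imwrite("pics/topc.png",cv2.resize(a,None,fx=4.2,fy=4.2,interpolation=cv2.INTER_CUBIC))
a=cv2.imread("pics/scene0.png")[145:295,255:455]
cv2.imwrite("pics/scenec.png",cv2.resize(a,None,fx=4,fy=4,interpolation=cv2.INTER_CUBIC))
E
```

```text
(no output)
```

View pics/topc.png

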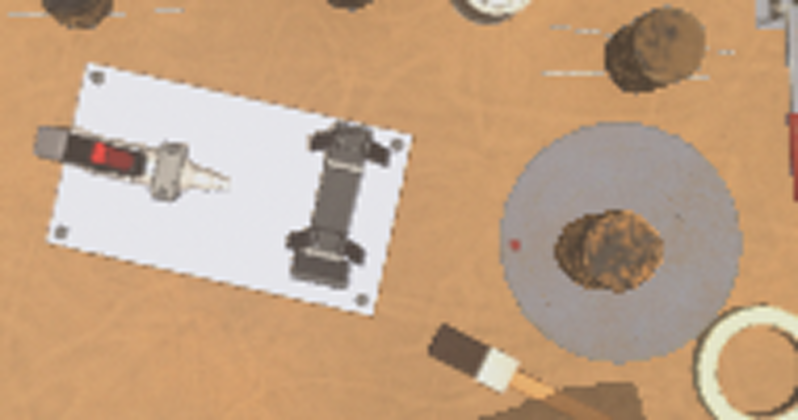

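View pics/scenec.png

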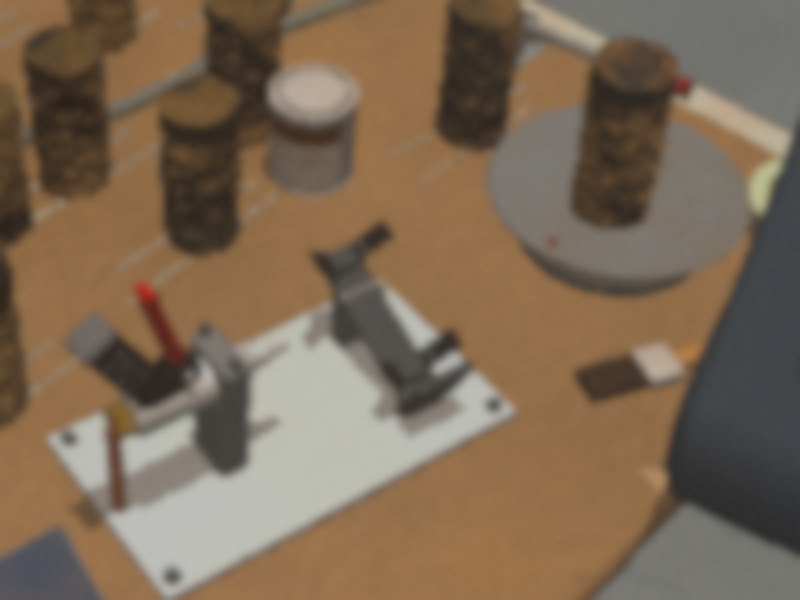

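The enlarged crops give these pixels. Top crop: plate corners (88,63), (412,135), (374,315), (48,243), casting top (623,250) and upper saddle tips (313,143), (388,155). Scene crop: casting top centre (633,65), foot centre about (611,208), trigger tip (145,292), grip top (92,340).

```bash
cat > h.py <<'E'
import numpy as np,cv2,pickle
from scipy.optimize import least_squares
from scipy.spatial.transform import Rotation as Rt
def proj(c,X,fish=False):
    X=np.atleast_2d(X)@np.asarray(c["R"]).T+np.asarray(c["t"])
    f=200/np.tan(np.radians(c["vfov"]/2)); m=np.hypot(X[:,0],X[:,1])
    if fish: k=f*np.arctan2(m,X[:,2])/np.maximum(m,1e-9)
    else: k=f/X[:,2]
    return np.c_[X[:,0]*k+c["cx"],X[:,1]*k+c["cy"]]
def tri(obs): # [(cam,uv,fish)]
    g=lambda X:np.concatenate([(proj(c,X,f)[0]-uv) for c,uv,f in obs])
    r=least_squares(g,[.5,0,.1]);return r.x,np.abs(r.fun).max()
def ray(c,uv,z,fish=False):
    return least_squares(lambda p:proj(c,[p[0],p[1],z],fish)[0]-uv,[.5,0]).x
def crop(u,s,off): return (np.array(u,float)+.5)/s-.5+np.array(off)
SX=.061
def station_pts():pass
E
python3 - <<'E'
from h import *
d=pickle.load(open("c0.pkl","rb"));T,S=d["top"],d["scene"]
t=lambda u:crop(u,4.2,(270,165)); s=lambda u:crop(u,4,(255,145))
for n,a,b in [("casttop",(623,250),(633,65)),("trig",(98,148),(145,292)),("griptop",(50,142),(92,340)),("plateR",(374,315),(515,408)),("plateL",(88,63),None),("saddleUL",(315,143),(318,255)),("saddleUR",(388,157),(387,230)),("turnt",(620,242),(618,197))]:
    if b: print(n,np.round(tri([(T,t(a),0),(S,s(b),0)])[0],4),tri([(T,t(a),0),(S,s(b),0)])[1])
co=[(75,135),(75,-135),(-75,-135),(-75,135)]
px=np.array([t(u) for u in[(88,63),(412,135),(374,315),(48,243)]])
W=lambda p:np.array([[p[0]+.001*(x*np.cos(p[2])-y*np.sin(p[2])),p[1]+.001*(x*np.sin(p[2])+y*np.cos(p[2])),.008] for x,y in co])
r=least_squares(lambda p:(proj(T,W(p))-px).ravel(),[.5,0,0]);print("station",r.x,np.round(r.fun,2))
print("castfoot z.049", ray(S,s((611,208)),.049))
for z in (.172,):print("casttop",ray(T,t((623,250)),z))
# top cams: casting top
for n,u,z in [("tin?",(388,158),.08),("cup",(217,183),.08),("pot",(246,185),.07)]: print(n,ray(T,u,z))
E
```

```text
casttop [ 0.4772 -0.2608  0.1714] 0.4991806370824179
trig [0.5592 0.1153 0.1782] 0.2533927632458699
griptop [0.5654 0.1513 0.1628] 0.22258909957702144
plateR [ 0.4288 -0.0905  0.0094] 0.31219680354496404
saddleUL [ 0.5637 -0.044   0.0936] 0.16242995896197954
saddleUR [ 0.5515 -0.1003  0.0854] 0.06175710410610691
turnt [ 0.4812 -0.2848  0.0377] 0.09397798758612907
station [ 0.53227719  0.02131409 -0.24504569] [-0.21 -0.18  0.46 -0.24  0.07  0.26 -0.32  0.15]
castfoot z.049 [ 0.47264722 -0.25896742]
casttop [ 0.47571761 -0.26157459]
tin? [ 0.69191382 -0.1895422 ]
cup [0.62649211 0.36770238]
pot [0.61811293 0.27518582]
```

```bash
cat >> h.py <<'E'
def frame(az,x_el): # tool y level; z elevation = -(theta) : theta deg below horizon, forward azimuth az deg
    a,t=np.radians([az,x_el]);f=np.array([np.cos(a),np.sin(a),0]);u=np.array([0,0,1.])
    z=np.cos(t)*f-np.sin(t)*u;x=np.sin(t)*f+np.cos(t)*u
    return np.c_[x,np.cross(z,x),z]
def plan(o,p,R,isgrasp=True):
    R0=Rt.from_quat(o["tool_rot"]).as_matrix();p=np.array(p,float)
    if isgrasp:p=p+.019*R[:,2]
    print("dpos",np.round(R0.T@(p-o["position"])*100,2).tolist(),"turn",np.round(Rt.from_matrix(R0.T@R).as_rotvec(),3).tolist(),"tcp",np.round(p,3))
E
python3 - <<'E'
from h import *
from rig import robot
o=robot.get_obs();R=frame(-28.7,45);g=np.array([.4755,-.261,.137])
plan(o,g-.15*R[:,2]+[0,0,.05],R)
E
```

```text
dpos [29.91, -28.87, -5.73] turn [-0.332, 0.738, 0.796] tcp [ 0.394 -0.217  0.28 ]
```

Request:
{"api": "play_rows", "payload": {
  "gripper": [-1,-1,-1,-1,-1,-1,-1,-1,-1,-1,-1],
  "delta_pos": [
    [5,-3,-5],
    [10,-7,-6],
    [15,-12,-6],
    [20,-17,-6],
    [25,-23,-6],
    [29.9,-28.9,-5.7],
    [29.9,-28.9,-5.7],
    [29.9,-28.9,-5.7],
    [29.9,-28.9,-5.7],
    [29.9,-28.9,-5.7],
    [29.9,-28.9,-5.7]
  ],
  "turn": [
    [-0.03,0.07,0.08],
    [-0.09,0.18,0.2],
    [-0.15,0.33,0.35],
    [-0.2,0.45,0.5],
    [-0.26,0.6,0.65],
    [-0.332,0.738,0.796],
    [-0.332,0.738,0.796],
    [-0.332,0.738,0.796],
    [-0.332,0.738,0.796],
    [-0.332,0.738,0.796],
    [-0.332,0.738,0.796]
  ]
}}

```text
time: 1.52
position: [0.3945, -0.2186, 0.2802]
tool_rot: [0.895, -0.229, 0.372, 0.097]
ft_force: [-0.4, -0.8, 0.6]
grip_width: 0.087
grip_force: 0.0
```

```bash
python3 - <<'E'
from h import *
from rig import robot
o=robot.get_obs();print(o["time"],o["q"],o["position"]);R=frame(-28.7,45);g=np.array([.4755,-.261,.137])
plan(o,g-.15*R[:,2]+[0,0,.05],R)
c=robot.camera("wrist");pickle.dump(c,open("w1.pkl","wb"))
p=proj(c,[[.4755,-.261,.172],[.4755,-.261,.049],[.514,-.061,.085],[.559,.115,.178]],1);print(p)
cv2.imwrite("pics/w1.png",c["color"][:,:,::-1])
E
```

```text
1.525 [-1.00027327  0.04459018  2.35591591  1.52348994  0.34418963 -0.31780757] [ 0.39447497 -0.21856245  0.28019309]
dpos [-0.12, -0.17, -0.04] turn [0.003, -0.003, 0.001] tcp [ 0.394 -0.217  0.28 ]
[[320.64406954 200.03929003]
 [320.53873826 242.21348364]
 [172.00932049 273.62540948]
 [ 29.15990282 272.07413715]]
```

View pics/w1.png

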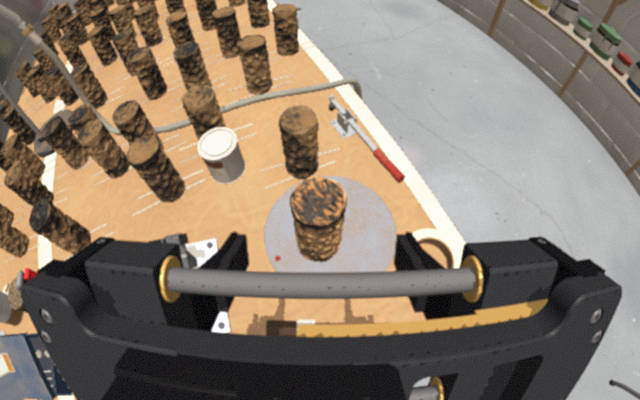

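The wrist view shows the casting's top ellipse centred near (319,197), against a prediction of (320.6,200), so its position is good to about 2–3 mm. The arm is in a rolled-forearm branch, so I'll fit a small kinematic model to check reach before going on.

```bash
cat >> h.py <<'E'
def fk(q,P):
    d1,a1,L2,a3,L4,Lt=P;ry=lambda a:Rt.from_euler('y',a).as_matrix();rz=lambda a:Rt.from_euler('z',a).as_matrix()
    A=rz(q[0]);p=A@[a1,0,d1];A=A@ry(q[1]);p=p+A@[0,0,L2];A=A@ry(q[2]);p=p+A@[a3,0,L4]
    A=A@rz(q[3])@ry(q[4])@rz(q[5]+np.pi/2);return p+A@[0,0,Lt],A
LO=np.array([-3.08,-.75,.22,-1.43,0,-2.85]);HI=np.array([3.08,2.2,2.44,4.57,2.65,2.85])
def ik(q0,p,R,P,isgrasp=True):
    if isgrasp:p=np.array(p)+.019*R[:,2]
    def g(q):
        pp,A=fk(q,P);return np.r_[(pp-p)*5,Rt.from_matrix(A.T@R).as_rotvec(),(q-q0)*1e-4]
    r=least_squares(g,np.clip(q0,LO+.001,HI-.001),bounds=(LO,HI));return r.x,np.abs(r.fun[:6]).max()
E
python3 - <<'E'
from h import *
from rig import robot
o=robot.get_obs()
q1=[-1.40855113,.528463962,1.43392596,0,1.18141736,-.178494022];p1=np.array([.20876635,-.58830216,.22156549])
print(fk(o["q"],[0]*6)[1].round(3),Rt.from_quat(o["tool_rot"]).as_matrix().round(3))
print(np.hypot(*p1[:2]),np.arctan2(p1[1],p1[0]))
g=lambda P:np.r_[fk(q1,P)[0]-p1,fk(o["q"],P)[0]-o["position"],(np.array(P)-[.3,0,.4,0,.35,.25])*1e-4]
r=least_squares(g,[.3,0,.4,0,.35,.25]);print(r.x.round(4),r.fun[:6].round(4))
E
```

```text
[[ 0.619 -0.481  0.62 ]
 [-0.338 -0.876 -0.343]
 [ 0.709  0.003 -0.705]] [[ 0.619 -0.481  0.62 ]
 [-0.338 -0.876 -0.343]
 [ 0.709  0.003 -0.705]]
0.6242458012297625 -1.229796281729173
[ 0.5235 -0.4655  0.8397  0.1115  0.7578  0.6348] [-0.1095 -0.0179 -0.     -0.     -0.      0.    ]
```

```bash
cat >> h.py <<'E'
def fk(q,P):
    d1,a1,L2,a3,L4,Lt,b,w=P;ry=lambda a:Rt.from_euler('y',a).as_matrix();rz=lambda a:Rt.from_euler('z',a).as_matrix()
    A=rz(q[0]);p=A@[a1,b,d1];A=A@ry(q[1]);p=p+A@[0,0,L2];A=A@ry(q[2]);p=p+A@[a3,0,L4]
    A=A@rz(q[3]);p=p+A@[0,w,0];A=A@ry(q[4])@rz(q[5]+np.pi/2);return p+A@[0,0,Lt],A
S=[([-1.40855113,.528463962,1.43392596,0,1.18141736,-.178494022],[.20876635,-.58830216,.22156549])]
def fit():
    import os
    s=S+(pickle.load(open("s.pkl","rb")) if os.path.exists("s.pkl") else [])
    pr=np.array([.3,0,.4,0,.4,.28,.11,0])
    r=least_squares(lambda P:np.r_[np.concatenate([(fk(q,P)[0]-p)*[1,1,1] for q,p in s]),(P-pr)*1e-3],pr)
    return r.x,np.abs(r.fun[:-8]).max()
def log(o):
    import os
    s=pickle.load(open("s.pkl","rb")) if os.path.exists("s.pkl") else []
    s.append((o["q"],o["position"]));pickle.dump(s,open("s.pkl","wb"))
E
python3 - <<'E'
from h import *
from rig import robot
o=robot.get_obs();log(o);P,e=fit();print(P.round(4),e)
R=frame(-28.7,45);g=np.array([.476,-.262,.137])
plan(o,g-.10*R[:,2],R);plan(o,g,R)
print(ik(o["q"],g,R,P))
E
```

```text
[ 0.2993  0.0439  0.5545  0.1347  0.371   0.2905  0.1163 -0.0053] 3.316055718627364e-07
dpos [-3.6, -0.13, 8.55] turn [0.003, -0.002, 0.001] tcp [ 0.426 -0.234  0.194]
dpos [-3.62, -0.16, 18.55] turn [0.003, -0.002, 0.001] tcp [ 0.488 -0.268  0.124]
(array([-0.85632242,  0.71950068,  2.27103835,  2.72021674,  0.64548129,
       -1.48364293]), np.float64(5.0567505248058096e-08))
```

Request:
{"api": "play_rows", "payload": {
  "gripper": [-1,-1,-1,-1],
  "delta_pos": [
    [-3.6,-0.15,3],
    [-3.6,-0.15,8.5],
    [-3.6,-0.15,8.5],
    [-3.6,-0.15,8.5]
  ],
  "turn": [
    [0,0,0],
    [0,0,0],
    [0,0,0],
    [0,0,0]
  ]
}}

```text
time: 2.08
position: [0.4256, -0.2345, 0.1928]
tool_rot: [0.895, -0.23, 0.371, 0.097]
ft_force: [-0.5, 0.8, -0.2]
grip_width: 0.087
grip_force: 0.0
```

```bash
python3 - <<'E'
from h import *
from rig import robot
o=robot.get_obs();log(o);P,e=fit();print(o["time"],o["q"],P.round(4),e)
R=frame(-28.7,45);g=np.array([.476,-.262,.137])
plan(o,g,R)
print(ik(o["q"],g,R,P))
c=robot.camera("wrist");pickle.dump(c,open("w2.pkl","wb"))
print(proj(c,[[.476,-.262,.172],[.476,-.262,.049]],1))
cv2.imwrite("pics/w2.png",cv2.resize(c["color"][100:300,150:490,::-1],None,fx=2.3,fy=2.3))
E
```

```text
2.075 [-0.92574226  0.39828473  2.4161207   2.49868353  0.50172096 -1.2987596 ] [ 0.2742 -0.      0.588   0.1141  0.3917  0.3055  0.111  -0.    ] 8.9356286528397e-07
dpos [0.11, -0.05, 9.9] turn [0.004, -0.001, 0.0] tcp [ 0.488 -0.268  0.124]
(array([-0.83628148,  0.63786427,  2.28882557,  2.707159  ,  0.58586771,
       -1.44351699]), np.float64(9.35816891856447e-09))
[[322.85375    184.02336144]
 [322.01181954 243.04680432]]
```

View pics/w2.png

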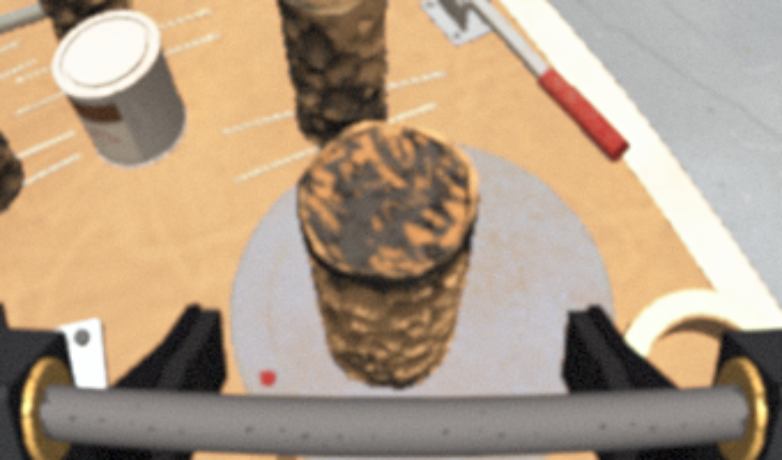

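The wrist close-up shows the casting top at about (388,199) in the crop and its foot at about x=395. It is centred between the fingers, whose inner edges are at 222 and 568. The kinematic fit is exact, so I'll grasp now.

Request:
{"api": "play_rows", "payload": {
  "gripper": [-1,-1,-1,-1,-1,1,1,1,1,1,1],
  "delta_pos": [
    [0.1,-0.15,3],
    [0.1,-0.15,6],
    [0.1,-0.15,9],
    [0.1,-0.15,9.9],
    [0.1,-0.15,9.9],
    [0.1,-0.15,9.9],
    [0.1,-0.15,9.9],
    [0.1,-0.15,9.9],
    [0.1,-0.15,9.9],
    [0.1,-0.15,9.9],
    [0.1,-0.15,9.9]
  ],
  "turn": [
    [0,0,0],
    [0,0,0],
    [0,0,0],
    [0,0,0],
    [0,0,0],
    [0,0,0],
    [0,0,0],
    [0,0,0],
    [0,0,0],
    [0,0,0],
    [0,0,0]
  ],
  "squeeze": 40
}}

```text
time: 3.5
position: [0.4883, -0.2653, 0.1254]
tool_rot: [0.895, -0.229, 0.372, 0.096]
ft_force: [-1.6, -0.7, 4.8]
grip_width: 0.0587
grip_force: 39.9
```

```bash
python3 - <<'E'
from h import *
from rig import robot
o=robot.get_obs();log(o);P,e=fit();print(o["time"],o["q"],P.round(4),e,o["grip_width"],o["grip_force"])
np.save("P.npy",P)
R0=Rt.from_quat(o["tool_rot"]).as_matrix();g=o["position"]-.019*R0[:,2];print("grasp",g)
h=g[2]-.049
# station / seat
yaw=-.245;st=np.array([.5323,.0213]);ex=np.array([np.cos(yaw),np.sin(yaw),0]);ey=np.array([-ex[1],ex[0],0])
seat=np.r_[st,0]+.001*ex-.0845*ey+[0,0,.085]
c25,s25=np.cos(np.radians(25)),np.sin(np.radians(25))
cx=ex*c25+[0,0,s25];cz=-ex*s25+[0,0,c25]
Rp=frame(np.degrees(yaw),45+65)
for k in (0,.02,.08): 
  pt=seat+cx*(h-.061)+cz*k+[0,0,0]
  q=o["q"]
  # staged: lift, then slerp
  A=Rt.from_matrix(R0);B=Rt.from_matrix(Rp);dv=(A.inv()*B).as_rotvec()
  up=g+[0,0,.14]
  for s in np.linspace(0,1,9):
    q,e=ik(q,(1-s)*up+s*pt,(A*Rt.from_rotvec(s*dv)).as_matrix(),P)
    if k==.08 or s==1: print(k,s,q.round(2),round(e,5))
E
```

```text
3.5 [-0.82785731  0.63456497  2.29264167  2.72121434  0.58833737 -1.45044018] [ 0.2742 -0.      0.588   0.1141  0.3917  0.3055  0.111  -0.    ] 9.770135878939268e-07 0.058664780975942965 39.92692502847149
grasp [ 0.47651496 -0.25879707  0.13876206]
0 1.0 [-0.32  0.75  1.51 -0.03  1.23  1.51] 0.0
0.02 1.0 [-0.32  0.72  1.53 -0.03  1.25  1.51] 0.0
0.08 0.0 [-0.83  0.24  2.16  1.63  0.23 -0.3 ] 0.0
0.08 0.125 [-0.75  0.24  2.09  0.7   0.23  0.66] 0.0
0.08 0.25 [-0.67  0.26  2.02  0.23  0.37  1.14] 0.0
0.08 0.375 [-0.59  0.29  1.95  0.06  0.54  1.33] 0.0
0.08 0.5 [-0.53  0.34  1.87 -0.01  0.71  1.41] 0.0
0.08 0.625 [-0.47  0.4   1.8  -0.03  0.87  1.46] 0.0
0.08 0.75 [-0.41  0.46  1.72 -0.04  1.02  1.49] 0.0
0.08 0.875 [-0.37  0.53  1.64 -0.04  1.17  1.5 ] 0.0
0.08 1.0 [-0.32  0.61  1.56 -0.03  1.31  1.51] 0.0
```

```bash
python3 - <<'E'
from h import *
d=pickle.load(open("c0.pkl","rb"));T,S=d["top"],d["scene"]
t=lambda u:crop(u,4.2,(270,165)); s=lambda u:crop(u,4,(255,145))
yaw=-.245;st=np.array([.5323,.0213,0]);E=np.array([[np.cos(yaw),np.sin(yaw),0],[-np.sin(yaw),np.cos(yaw),0],[0,0,1]])
for n,u,z in[("sadU mid",(351.5,150),.0905),("sadL mid",(326,246),.0542),("stop bottom mid",(319,287),.03),("muzzle",(229,184),.085),("trigtip",(98,148),.178),("griptop",(50,142),.167),("spine low",(334,195),.05)]:
    print(n,(E@(np.r_[ray(T,t(u),z),z]-st)).round(4))
E
```

```text
sadU mid [ 0.0469 -0.0848  0.0905]
sadL mid [-0.0288 -0.083   0.0542]
stop bottom mid [-0.0615 -0.0856  0.03  ]
muzzle [0.0014 0.0012 0.085 ]
trigtip [0.0039 0.0986 0.178 ]
griptop [0.001  0.1345 0.167 ]
spine low [ 0.0117 -0.0808  0.05  ]
```

Request:
{"api": "play_rows", "payload": {
  "gripper": [1,1,1,1,1],
  "delta_pos": [
    [1.4,0,-1.4],
    [4.2,0,-4.2],
    [7,0,-7],
    [9.9,0,-9.9],
    [9.9,0,-9.9]
  ],
  "turn": [
    [0,0,0],
    [0,0,0],
    [0,0,0],
    [0,0,0],
    [0,0,0]
  ]
}}

```text
time: 4.12
position: [0.4882, -0.262, 0.2575]
tool_rot: [0.896, -0.227, 0.37, 0.092]
ft_force: [-0.8, -0.0, -2.7]
grip_width: 0.0582
grip_force: 39.9
```

```bash
cat >> h.py <<'E'
yaw=-.245;st=np.array([.5323,.0213,0]);ex=np.array([np.cos(yaw),np.sin(yaw),0]);ey=np.array([-ex[1],ex[0],0])
seat=st+.002*ex-.0845*ey+[0,0,.085]
c25,s25=np.cos(np.radians(25)),np.sin(np.radians(25))
cx=ex*c25+[0,0,s25];cz=-ex*s25+[0,0,c25]
Rp=frame(np.degrees(yaw),110);GH=.0898-.061
E
python3 - <<'E'
from h import *
from rig import robot
o=robot.get_obs()
plan(o,seat+cx*(GH+.006)+cz*.08,Rp)
E
```

```text
dpos [-13.09, -18.63, 1.62] turn [0.053, -1.126, -0.259] tcp [ 0.505 -0.059  0.154]
```

Request:
{"api": "play_rows", "payload": {
  "gripper": [1,1,1,1,1,1,1,1,1,1,1,1],
  "delta_pos": [
    [-0.5,-1.5,0],
    [-1.5,-4,0],
    [-3,-6.5,0],
    [-5,-9,0],
    [-7,-11.5,0],
    [-9,-14,0.3],
    [-11,-16.5,0.8],
    [-12.5,-18,1.3],
    [-13.1,-18.6,1.6],
    [-13.1,-18.6,1.6],
    [-13.1,-18.6,1.6],
    [-13.1,-18.6,1.6]
  ],
  "turn": [
    [0.003,-0.06,-0.015],
    [0.01,-0.18,-0.04],
    [0.015,-0.32,-0.07],
    [0.02,-0.46,-0.11],
    [0.03,-0.6,-0.14],
    [0.035,-0.75,-0.17],
    [0.045,-0.9,-0.21],
    [0.05,-1.03,-0.24],
    [0.053,-1.126,-0.259],
    [0.053,-1.126,-0.259],
    [0.053,-1.126,-0.259],
    [0.053,-1.126,-0.259]
  ]
}}

```text
time: 5.62
position: [0.5047, -0.0594, 0.154]
tool_rot: [0.978, -0.12, -0.171, -0.021]
ft_force: [-0.2, 0.0, -2.7]
grip_width: 0.0581
grip_force: 39.9
```

```bash
python3 - <<'E'
from h import *
from rig import robot
o=robot.get_obs();print(o["time"],o["q"])
plan(o,seat+cx*(GH+.006)+cz*.08,Rp);plan(o,seat+cx*(GH+.006)+cz*.0,Rp)
c=robot.camera("scene");pickle.dump(c,open("s2.pkl","wb"))
b=seat+cx*.006+cz*.08
print(proj(c,[seat,b+cx*.061,b-cx*.061]))
cv2.imwrite("pics/s2.png",cv2.resize(c["color"][110:310,240:480,::-1],None,fx=3,fy=3,interpolation=2))
E
```

```text
5.625 [-0.32152932  0.6156951   1.54606152 -0.02657906  1.32617465  1.50516411]
dpos [0.02, -0.05, -0.05] turn [-0.0, -0.002, 0.0] tcp [ 0.505 -0.059  0.154]
dpos [5.67, -0.05, 5.62] turn [-0.0, -0.002, 0.0] tcp [ 0.538 -0.067  0.082]
[[353.28406488 216.50674941]
 [349.24477443 180.53896788]
 [376.07543738 222.2803015 ]]
```

View pics/s2.png

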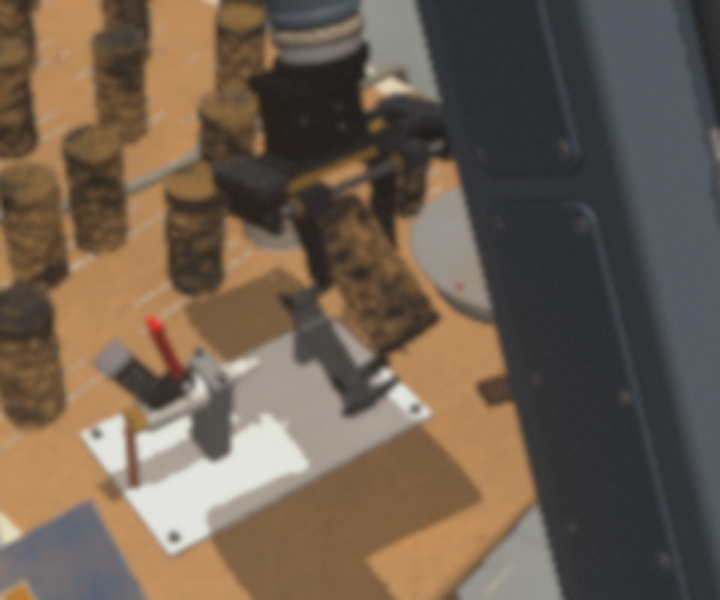

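The scene crop shows the held casting above the cradle, foot centre at about (403,340) and top at about (335,205). That is within 2 px of prediction, so I'll descend.

Request:
{"api": "play_rows", "payload": {
  "gripper": [1,1,1,1,1,1,1,1],
  "delta_pos": [
    [1,-0.05,1],
    [2,-0.05,2],
    [3,-0.05,3],
    [4,-0.05,4],
    [4.8,-0.05,4.8],
    [5.1,-0.05,5.1],
    [5.25,-0.05,5.25],
    [5.25,-0.05,5.25]
  ],
  "turn": [
    [0,0,0],
    [0,0,0],
    [0,0,0],
    [0,0,0],
    [0,0,0],
    [0,0,0],
    [0,0,0],
    [0,0,0]
  ]
}}

```text
time: 6.68
position: [0.5371, -0.0671, 0.0877]
tool_rot: [0.978, -0.12, -0.171, -0.021]
ft_force: [0.1, -0.2, -1.8]
grip_width: 0.0585
grip_force: 39.9
```

```bash
python3 - <<'E'
from h import *
from rig import robot
o=robot.get_obs();print(o["time"],o["ft_force"],o["moment"])
plan(o,seat+cx*(GH+.006)+cz*.0,Rp)
c=robot.camera("scene");pickle.dump(c,open("s3.pkl","wb"))
cv2.imwrite("pics/s3.png",cv2.resize(c["color"][160:300,260:430,::-1],None,fx=4.2,fy=4.2,interpolation=2))
E
```

```text
6.675 [ 0.13252571 -0.24464349 -1.79890654] [-0.10221243 -0.31711908 -0.01803209]
dpos [0.29, -0.01, 0.52] turn [-0.0, -0.003, 0.0] tcp [ 0.538 -0.067  0.082]
```

View pics/s3.png

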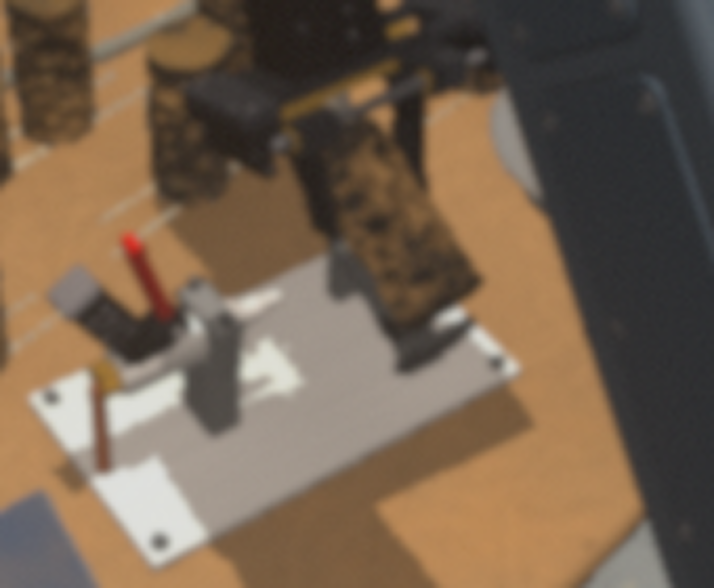

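The crop shows the casting just above the saddles, foot centre at about (435,315). The force has barely changed, so I'll lower it in small steps.

Request:
{"api": "play_rows", "payload": {
  "gripper": [1,1,1,1],
  "delta_pos": [
    [0.1,0,0.1],
    [0.2,0,0.2],
    [0.2,0,0.2],
    [0.2,0,0.2]
  ],
  "turn": [
    [0,0,0],
    [0,0,0],
    [0,0,0],
    [0,0,0]
  ]
}}

```text
time: 7.22
position: [0.5382, -0.0672, 0.0851]
tool_rot: [0.978, -0.12, -0.171, -0.021]
ft_force: [-0.6, 0.7, -0.8]
grip_width: 0.0584
grip_force: 39.9
```

```bash
python3 - <<'E'
from h import *
from rig import robot
o=robot.get_obs();print(o["time"],o["ft_force"],o["moment"])
plan(o,seat+cx*(GH+.006)+cz*.0,Rp)
c=pickle.load(open("s3.pkl","rb"))
R0=Rt.from_quat(o["tool_rot"]).as_matrix()
for p in(np.array([.5371,-.0671,.0877]),):
    g=p-.019*R0[:,2];print((proj(c,[g-cx*.0898,g+cx*.033,seat-.061*cx])-[260,160])*4.2)
E
```

```text
7.225 [-0.55700262  0.71881269 -0.75469362] [ 0.05541107 -0.29923789 -0.0653226 ]
dpos [0.1, 0.0, 0.31] turn [-0.0, -0.003, 0.0] tcp [ 0.538 -0.067  0.082]
[[441.3985634  307.43027749]
 [336.31382383 140.36389507]
 [444.70892218 321.59168328]]
```

Request:
{"api": "play_rows", "payload": {
  "gripper": [1,1,1,1],
  "delta_pos": [
    [0.07,0,0.1],
    [0.12,0,0.2],
    [0.12,0,0.25],
    [0.12,0,0.25]
  ],
  "turn": [
    [0,0,0],
    [0,0,0],
    [0,0,0],
    [0,0,0]
  ]
}}

```text
time: 7.72
position: [0.5382, -0.0663, 0.0837]
tool_rot: [0.978, -0.12, -0.172, -0.022]
ft_force: [-0.1, 4.1, 6.8]
grip_width: 0.0584
grip_force: 39.9
```

```bash
python3 - <<'E'
from h import *
from rig import robot
o=robot.get_obs();print(o["time"],o["ft_force"],o["moment"])
plan(o,seat+cx*(GH+.006)+cz*.0,Rp)
c=robot.camera("scene");pickle.dump(c,open("s4.pkl","wb"))
cv2.imwrite("pics/s4.png",cv2.resize(c["color"][180:270,310:430,::-1],None,fx=6,fy=6,interpolation=2))
E
```

```text
7.725 [-0.14662017  4.08678975  6.79832523] [ 0.53689788  0.30857743 -0.1598293 ]
dpos [0.07, 0.1, 0.18] turn [-0.002, -0.001, 0.0] tcp [ 0.538 -0.067  0.082]
```

Fz has gone from −2.7 to +6.8 N, so the casting bears on the saddles. I'll let go gently.

Request:
{"api": "play_rows", "payload": {
  "gripper": [-0.37,-0.42,-0.5,-0.65,-0.9,-1,-1],
  "delta_pos": [
    [0,0,0],
    [0,0,0],
    [0,0,0],
    [0,0,0],
    [0,0,0],
    [0,0,0],
    [0,0,0]
  ],
  "turn": [
    [0,0,0],
    [0,0,0],
    [0,0,0],
    [0,0,0],
    [0,0,0],
    [0,0,0],
    [0,0,0]
  ]
}}

```text
time: 8.65
position: [0.5384, -0.0676, 0.0821]
tool_rot: [0.978, -0.12, -0.171, -0.021]
ft_force: [-0.1, 0.2, 0.3]
grip_width: 0.0855
grip_force: 0.0
```

```bash
python3 - <<'E'
from h import *
from rig import robot
o=robot.get_obs();print(o["time"],o["ft_force"],o["moment"])
c=robot.camera("scene");pickle.dump(c,open("s5.pkl","wb"))
cv2.imwrite("pics/s5.png",cv2.resize(c["color"][160:270,260:430,::-1],None,fx=4.6,fy=4.6,interpolation=2))
b=seat
print((proj(c,[b-cx*.061,b+cx*.061,b+cz*.03])-[260,160])*4.6)
P=np.load("P.npy")
# retreat along -z tool, then gun pose
R0=Rt.from_quat(o["tool_rot"]).as_matrix()
zg=.5*ey+np.array([0,0,.866025]);yg=.866025*ey-np.array([0,0,.5])
Rg=np.c_[ex,-yg,-zg];print(np.linalg.det(Rg))
root=st+.001*ex+.0885*ey+[0,0,.085];sq=root+.065*zg
tg=sq-.0075*yg+.005*zg
q=o["q"];back=o["position"]-.019*R0[:,2]-.13*R0[:,2];pre=tg+.12*zg
A=Rt.from_matrix(R0);dv=(A.inv()*Rt.from_matrix(Rg)).as_rotvec()
for s in np.linspace(0,1,9):
    q,e=ik(q,(1-s)*back+s*pre,(A*Rt.from_rotvec(s*dv)).as_matrix(),P);print(q.round(2),round(e,5))
q,e=ik(q,tg,Rg,P);print(q.round(2),e)
plan(o,back,R0);plan(o,pre,Rg)
E
```

```text
8.65 [-0.14740919  0.23683586  0.34479001] [-0.02997225 -0.17252943 -0.03732378]
[[487.06215286 352.21946264]
 [372.90085608 170.42871866]
 [446.415582   237.8217153 ]]
0.9999993006250002
[-0.31  0.65  1.29 -0.02  1.54  1.51] 0.0
[-0.24  0.63  1.32 -0.06  1.5   1.59] 0.0
[-0.16  0.61  1.35 -0.11  1.46  1.68] 0.0
[-0.08  0.6   1.36 -0.16  1.44  1.78] 0.0
[ 0.01  0.59  1.36 -0.21  1.43  1.88] 0.0
[ 0.09  0.6   1.35 -0.27  1.44  1.98] 0.0
[ 0.18  0.61  1.33 -0.32  1.46  2.07] 0.0
[ 0.26  0.63  1.3  -0.38  1.49  2.16] 0.0
[ 0.34  0.65  1.27 -0.43  1.54  2.24] 0.0
[ 0.26  0.72  1.45 -0.48  1.27  2.29] 4.153116382583885e-09
dpos [-0.0, 0.0, -13.0] turn [0.0, 0.0, 0.0] tcp [ 0.581 -0.078  0.204]
dpos [-7.74, -25.23, -13.65] turn [-0.518, 0.339, 0.091] tcp [0.574 0.184 0.237]
```

View pics/s5.png

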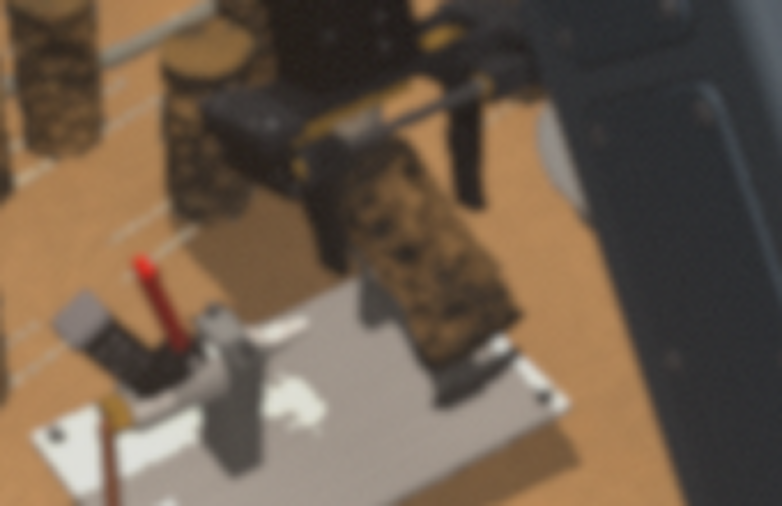

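The crop shows the casting lying in the cradle, free of the fingers, foot centre at about (480,345). The seat predicts (487,352), so it sits only a few mm upslope. I'll retreat and swing to above the gun grip.

Request:
{"api": "play_rows", "payload": {
  "gripper": [-1,-1,-1,-1,-1,-1,-1,-1,-1,-1,-1,-1],
  "delta_pos": [
    [0,0,-2],
    [0,0,-6],
    [0,0,-11],
    [-1,-2,-15],
    [-2.5,-7,-16.5],
    [-4,-12,-16.5],
    [-5.5,-17,-16],
    [-7,-22,-15],
    [-7.7,-25.2,-13.7],
    [-7.7,-25.2,-13.7],
    [-7.7,-25.2,-13.7],
    [-7.7,-25.2,-13.7]
  ],
  "turn": [
    [0,0,0],
    [0,0,0],
    [0,0,0],
    [-0.04,0.03,0.01],
    [-0.14,0.09,0.02],
    [-0.25,0.16,0.04],
    [-0.35,0.23,0.06],
    [-0.45,0.29,0.08],
    [-0.518,0.339,0.091],
    [-0.518,0.339,0.091],
    [-0.518,0.339,0.091],
    [-0.518,0.339,0.091]
  ]
}}

```text
time: 10.2
position: [0.575, 0.1816, 0.2379]
tool_rot: [0.959, -0.119, -0.031, 0.257]
ft_force: [0.0, -0.3, -0.2]
grip_width: 0.0872
grip_force: 0.0
```

```bash
cat >> h.py <<'E'
zg=.5*ey+np.array([0,0,.866025]);yg=.866025*ey-np.array([0,0,.5])
Rg=np.c_[ex,-yg,-zg]
root=st+.001*ex+.0885*ey+[0,0,.085];sq=root+.065*zg
E
python3 - <<'E'
from h import *
from rig import robot
o=robot.get_obs();print(o["time"],o["q"].round(2),o["ft_force"])
tg=sq-.0075*yg+.005*zg
plan(o,tg+.12*zg,Rg);plan(o,tg,Rg)
c=robot.camera("wrist");pickle.dump(c,open("w3.pkl","wb"));cv2.imwrite("pics/w3f.png",c["color"][:,:,::-1])
k=[sq+.03*zg+s*.012*ex+t*.012*yg for s in(-1,1) for t in(-1,1)]+[sq-.044*yg+.02*zg+s*.007*ex for s in(-1,1)]
print(proj(c,k,1).round(1).tolist())
x=proj(c,sq-.02*yg+.02*zg,1)[0].astype(int);print(x)
x0,y0=max(x[0]-80,0),max(x[1]-60,0)
print("crop off",x0,y0)
cv2.imwrite("pics/w3.png",cv2.resize(c["color"][y0:y0+120,x0:x0+160,::-1],None,fx=5,fy=5,interpolation=2))
E
```

```text
10.2 [ 0.33  0.65  1.26 -0.43  1.54  2.24] [ 0.01621213 -0.26802442 -0.1864959 ]
dpos [-0.16, -0.19, 0.01] turn [-0.001, 0.0, -0.003] tcp [0.574 0.184 0.237]
dpos [-0.15, -0.18, 12.01] turn [-0.001, 0.0, -0.003] tcp [0.559 0.125 0.133]
[[325.2, 223.4], [296.4, 223.4], [325.3, 195.6], [295.6, 195.6], [362.3, 213.6], [362.9, 198.0]]
[334 205]
crop off 254 145
```

View pics/w3.png

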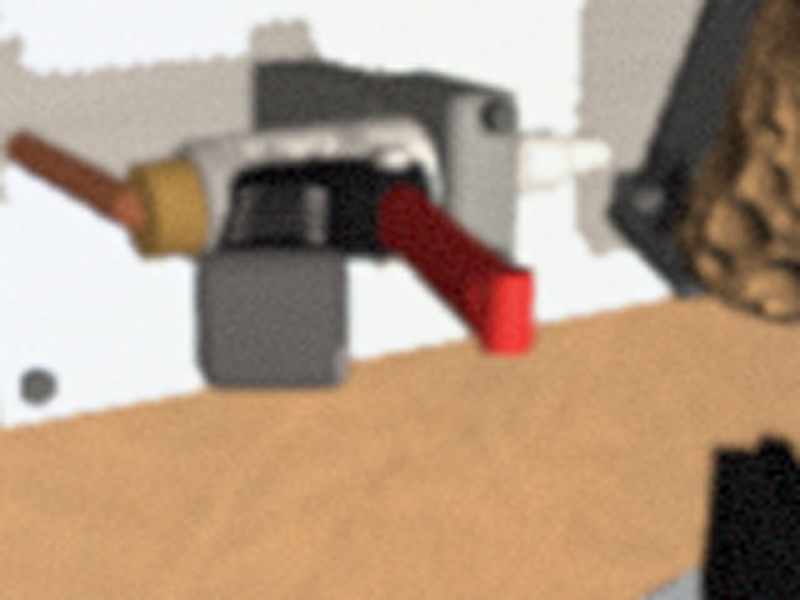

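The wrist crop shows the grip's end face centred at (275,320), predicted (284,322). The trigger tip's outer edge is at (532,310), predicted (542,304). So the gun lies about 1.5 mm further along +y of the grip, and I'll correct for that on approach.

Request:
{"api": "play_rows", "payload": {
  "gripper": [-1,-1,-1,-1,-1,-1,-1],
  "delta_pos": [
    [-0.2,-0.33,1],
    [-0.2,-0.33,3.5],
    [-0.2,-0.33,6],
    [-0.2,-0.33,8.5],
    [-0.2,-0.33,10.5],
    [-0.2,-0.33,12],
    [-0.2,-0.33,12]
  ],
  "turn": [
    [0,0,0],
    [0,0,0],
    [0,0,0],
    [0,0,0],
    [0,0,0],
    [0,0,0],
    [0,0,0]
  ],
  "squeeze": 25
}}

```text
time: 11.12
position: [0.5578, 0.1273, 0.1306]
tool_rot: [0.959, -0.118, -0.033, 0.257]
ft_force: [0.3, 0.2, 1.2]
grip_width: 0.087
grip_force: 0.0
```

```bash
python3 - <<'E'
from h import *
from rig import robot
o=robot.get_obs();print(o["time"],o["q"].round(2),o["ft_force"])
plan(o,sq-.006*yg+.005*zg,Rg)
E
```

```text
11.125 [ 0.26  0.73  1.45 -0.47  1.27  2.29] [0.34646309 0.15420962 1.17209296]
dpos [0.2, 0.1, -0.12] turn [0.001, 0.002, -0.0] tcp [0.56  0.127 0.132]
```

Request:
{"api": "play_rows", "payload": {
  "gripper": [-1,1,1,1,1,1,1,1],
  "delta_pos": [
    [0.15,0.07,0],
    [0.15,0.07,0],
    [0.15,0.07,0],
    [0.15,0.07,0],
    [0.15,0.07,0],
    [0.15,0.07,0],
    [0.15,0.07,0],
    [0.15,0.07,0]
  ],
  "turn": [
    [0,0,0],
    [0,0,0],
    [0,0,0],
    [0,0,0],
    [0,0,0],
    [0,0,0],
    [0,0,0],
    [0,0,0]
  ]
}}

```text
time: 12.12
position: [0.5606, 0.1276, 0.1332]
tool_rot: [0.959, -0.118, -0.03, 0.257]
ft_force: [0.2, 2.0, 5.9]
grip_width: 0.0394
grip_force: 25.4
```

Width is 39.4 mm, so the trigger is home. I'll hold for 1.5 s, then release.

Request:
{"api": "play_rows", "payload": {
  "gripper": [1,1,1,1,1,1,1,1,1,1,1,1],
  "delta_pos": [
    [0,0,0],
    [0,0,0],
    [0,0,0],
    [0,0,0],
    [0,0,0],
    [0,0,0],
    [0,0,0],
    [0,0,0],
    [0,0,0],
    [0,0,0],
    [0,0,0],
    [0,0,0]
  ],
  "turn": [
    [0,0,0],
    [0,0,0],
    [0,0,0],
    [0,0,0],
    [0,0,0],
    [0,0,0],
    [0,0,0],
    [0,0,0],
    [0,0,0],
    [0,0,0],
    [0,0,0],
    [0,0,0]
  ]
}}

```text
time: 13.62
position: [0.5606, 0.1276, 0.1332]
tool_rot: [0.959, -0.118, -0.03, 0.257]
ft_force: [0.4, 1.5, 6.5]
grip_width: 0.0389
grip_force: 25.4
```

Request:
{"api": "play_rows", "payload": {
  "gripper": [-1,-1,-1,-1,-1,-1,-1,-1,-1,-1,-1],
  "delta_pos": [
    [0,0,0],
    [0,0,0],
    [0,0,0],
    [0,0,0],
    [0,0,0],
    [0,0,-2],
    [0,0,-5],
    [0,0,-9],
    [0,0,-13],
    [0,0,-13],
    [0,0,-13]
  ],
  "turn": [
    [0,0,0],
    [0,0,0],
    [0,0,0],
    [0,0,0],
    [0,0,0],
    [0,0,0],
    [0,0,0],
    [0,0,0],
    [0,0,0],
    [0,0,0],
    [0,0,0]
  ]
}}

```text
time: 15.0
position: [0.5748, 0.1906, 0.2434]
tool_rot: [0.959, -0.118, -0.032, 0.257]
ft_force: [0.3, 0.1, -1.1]
grip_width: 0.087
grip_force: 0.0
```

```bash
python3 - <<'E'
from h import *
from rig import robot
o=robot.get_obs();print(o["time"],o["position"],o["grip_width"],o["ft_force"])
c=robot.camera("wrist")["color"].astype(int);w=pickle.load(open("w3.pkl","rb"))["color"].astype(int)
for a in(c,w):
    m=(a[:,:,0]>180)&(a[:,:,1]<80)&(a[:,:,2]<80);y,x=np.nonzero(m[150:260,250:450]);print("red tip px",x.mean()+250,y.mean()+150,len(x))
a=robot.camera("scene")["color"].astype(int);b=pickle.load(open("s5.pkl","rb"))["color"].astype(int)
print("casting lower-part change",np.abs(a-b)[222:236,345:368].mean())
E
```

```text
15.0 [0.57476356 0.19055522 0.24343337] 0.08703342696519994 [ 0.25100809  0.10236787 -1.06765835]
red tip px 360.0208333333333 201.39583333333334 96
red tip px 355.74 207.32 100
casting lower-part change 35.630434782608695
```

```bash
python3 - <<'E'
from h import *
from rig import robot
a=robot.camera("scene")["color"];b=pickle.load(open("s5.pkl","rb"))["color"]
g=lambda i:cv2.cvtColor(i,cv2.COLOR_RGB2GRAY)
r=cv2.matchTemplate(g(a)[190:270,320:400],g(b)[200:240,340:370],cv2.TM_CCOEFF_NORMED)
_,v,_,l=cv2.minMaxLoc(r);print(v,l,"shift",l[0]-20,l[1]-10)
c=robot.camera("wrist");w=pickle.load(open("w3.pkl","rb"))
p=sq-.0375*yg+.02*zg;print(proj(c,p,1)-proj(w,p,1),"vs red shift 4.3,-5.9")
E
```

```text
0.8221913576126099 (20, 10) shift 0 0
[[ 3.63841242 -5.64663121]] vs red shift 4.3,-5.9
```

The casting hasn't moved since I let go of it, and the trigger is back at rest, so I'm handing in.

```bash
python3 -c "
from rig import robot
print(robot.hand_in())"
```

```text
the job is handed in; nothing more can be done
None
```

The job is handed in (the rig gave no verdict): the casting was set down in the cradle a few mm up-slope of the stop and let go, the trigger was squeezed home for about 1.5 s and sprang back, and the robot was clear of everything at about 15 s.

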